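# Open the carton and hold the hold-to-run switch half-way

## Task

Two new push switches have come in a small carton and the green hold-to-run one must be checked. Push both carton flaps outward until they lean well past upright, then press the green plunger down with the fingers to its half-way position, 10 mm in, where its yellow band has just sunk into the collar; never push it through to the bottom. Hold it there steadily for at least two seconds and finish still holding it there; do not press the red plunger and do not disturb the other things on the bench.

Things in the scene. Friction and masses are not known exactly. Their poses are not given: they have to be found in the camera images.
- carton: open-topped brown card carton fixed to the bench, 150 mm along its x, 200 mm along its y, rim 115 mm above the bench, 4 mm walls; origin at the centre of its underside, z up; its two hinged flaps are on its +y (left) and -y (right) rims and open outward; grey foam fills the bottom up to 44 mm
- left_flap_hinge (a point): middle of the left flap's crease, on the left rim of the carton (carton +y side), 117 mm above the bench; the crease runs along the carton's x. The flap is a 148 x 90 mm sheet of 4 mm card
- right_flap_hinge (a point): middle of the right flap's crease, on the right rim of the carton (carton -y side), 117 mm above the bench; the crease runs along the carton's x. The flap is a 148 x 90 mm sheet of 4 mm card
- left_flap (a joint): left flap's hinge angle, rad: 0 = flap flat over the carton, 1.57 = upright, 2.7 = folded out and down as far as it goes. It starts ajar, between 0.7 and 1.05, turns easily and stays where it is left; a finger let down between the two flaps can push it outward
- right_flap (a joint): right flap's hinge angle, rad: 0 = flap flat over the carton, 1.57 = upright, 2.7 = folded out and down as far as it goes. It starts ajar, between 0.7 and 1.05, turns easily and stays where it is left; a finger let down between the two flaps can push it outward
- green_top (a point): centre of the flat top of the green plunger, 40 mm across; released it is 98 mm above the bench (17 mm below the carton's rim). To be held; the point moves with it. Top 14 mm green, below it a 10 mm yellow band above a 52 mm steel collar on a grey 64 x 58 mm housing. The green and red plungers stand about 80 mm apart along the carton's y, one under each flap, either way round
- red_top (a point): centre of the flat top of the red plunger, 40 mm across; released it is 98 mm above the bench (17 mm below the carton's rim). To be left alone. Top 14 mm red, below it a 10 mm yellow band above a 52 mm steel collar on a grey 64 x 58 mm housing. The green and red plungers stand about 80 mm apart along the carton's y, one under each flap, either way round
- green_plunger (a joint): travel of the green plunger, m: 0 = released, 0.010 = half-way (yellow band just sunk into the collar), 0.020 = bottomed. A spring pushes it back up: 3 N at the start of travel, 8 N half-way, 13 N at the bottom
- red_plunger (a joint): travel of the red plunger, m: 0 = released, 0.010 = half-way (yellow band just sunk into the collar), 0.020 = bottomed. A spring pushes it back up: 3 N at the start of travel, 8 N half-way, 13 N at the bottom
- petri_dish: small round petri dish with lid, 59 mm across, 30 high; bystander, origin at the centre of its underside
- tape: roll of beige tape lying flat, 98 mm across, 25 high; bystander, origin at the centre of its underside
- pen: black and white marker pen lying on the bench, 135 mm long, 17 thick; bystander, origin at the centre of its underside
- reagent: white bottle with a blue cap, 60 mm across, 120 high; bystander, origin at the centre of its underside
There are look-alikes about, which are no part of the job. Leave any purple look-alike of the part that bears red_top alone.

How it is judged (in metres and radians):
On the way, in this order (a step that is already met when the one before it is completed fails the run):
1. both flaps pushed outward, well past upright (value of joint each of left_flap, right_flap above 1.8 rad), for 0.2 s.
2. green plunger held about half-way by the fingers for two seconds (value of joint green_plunger between 0.006 and 0.014 m and contact force between the fingers and green_plunger above 2 N), for 2 s.
At the end, for the whole second after the job is handed in: Both flaps are open beyond 1.8 rad (well past upright); the green plunger is kept still, pressed by the fingers (over 2 N) to 10 mm, give or take 4 mm; the red plunger is up. The program finishes while holding (all of step 1 and all of step 2 and velocity of joint green_plunger between -0.01 and 0.01 m/s and value of joint red_plunger below 0.003 m); the arm keeps its last pose, push and grip.
It fails at once if the green plunger was pushed through to the bottom (beyond 17.5 mm) (value of joint green_plunger above 0.0175 m).
It fails at once if the red plunger was pressed (beyond 4 mm) (value of joint red_plunger above 0.004 m).
It fails at once if a bystander was moved by more than 25 mm (distance of any of petri_dish, tape, pen, reagent from where it was at the start of the episode above 0.025 m).
It also fails if it takes over 51 s, if anything falls off the work surface, if the arm or the gripper's body presses on something with over 40 N, if the wrist force passes 120 N, or if a joint passes its speed limit or range.

## Robot

A 7-joint arm with a two-finger parallel gripper is mounted at the origin on a cart in front of the work surface, level with it; the furniture and walls round the work are solid. World frame = base frame: x ahead of the robot, y to its left, z up, the work surface at z = 0. Lengths are in mm, angles in rad, forces in N, time in s.
With the tool pointing down it reaches from about 425 to 1025 mm from the base axis. Payload 9.4 kg.
Tool frame: the origin (TCP) lies midway between the tips of the shut fingers; the grasp point (between the pads) lies arm.tcp_to_grasp behind it (arm.tcp_to_grasp is the distance from the TCP to the grasp point, in mm); z points along the fingers, y is the direction in which the jaws open and shut (so a half turn about z gives the same grasp; the last joint's range is limited). The gripper opens to 93 mm and grips with 3 to 60 N. Pads are 15 mm wide; open, the fingers measure 128 mm over their backs; the gripper's body (75 mm by 188 mm) begins 65 mm behind the grasp point.
Start: joints at [-1.393, 0.599, -0.003, 1.599, 0.002, 0.943, -0.08], TCP at [182.742, 701.591, 218.618] pointing down, gripper open.
Joint ranges: [-2.57, 2.57], [-0.35, 1.97], [-1.29, 1.29], [0.11, 2.56], [-1.05, 4.19], [0.11, 1.86], [-2.63, 2.63]. Speed limits (rad/s): [2.22, 2.22, 3.01, 3.01, 3.14, 3.14, 3.14].

## Interface

Orientations are given as a unit quaternion [x, y, z, w].
In Python, from rig import arm, snapshot, close_job gives the robot as it stands.
- The arm moves only by the tool move_arm, never from a script. Its argument "rows" is a list of rows, each a list of 3 entries, a list of its own where there are three numbers: the shift along the world's x, y, z in m, then the turn, a rotation vector about the world's x, y, z in rad, then the closure, from 0 (fully open) to 1 (shut). In form: [[[x, y, z], [ax, ay, az], hand], ...]. A call has 1 to 20 rows; each row is the pose to reach, as a shift and turn from the pose commanded when the call began; what a row does not reach only later rows make up. A row lasts 1/8 s, in which the tool goes at most 62.5 mm and 10.7 degrees, less where a joint would pass 70% of its speed; a pose out of reach is approached as far as the arm can. A call with a gripper value outside its range is refused whole. The fingers move at their own pace and stop on an object; "squeeze" is the grip in N (left out, the last holds). Time passes only in rows, so rows that repeat a pose let the fingers close. It gives the time, the measured TCP pose, the force and the opening at its end, in the units of the state.
- arm.get_obs(): the state, without advancing time (a new reading comes with each control period).
- snapshot(name): name is "scene" or "side" or "wrist"; returns a dict with "image" (384x512x3 uint8, blue, green, red), "mtx" (3x3 intrinsics, pixels), "k1" (the pictures are not rectified: a ray, as slopes to the right and down, at radius r is drawn at 1 + k1 r^2 times it, then the intrinsics apply), "camera_from_world" (4x4, takes a point from world to camera coordinates); the wrist camera has in their place "T_tool_cam" (4x4, takes a point from camera to tool coordinates, whose origin is the TCP and whose axes are the flange's). Camera axes: x right, y up, looking along -z (the intrinsics and any distortion apply to the point x, -y, -z); pixel columns grow to the right and rows downward; lengths in mm; the calibration is good to about 2 mm. A picture is of the moment at which its call begins: read the wrist's pose just before it. There is no depth.
- close_job(): hands the job in, once; it reports no verdict.
The state is a dict: "time_s": time; "joints": joint angles; "qvel": joint speeds; "tau": joint torques, N m; "tool_pos": TCP position; "tool_rot": TCP orientation; "wrist_force": force on the tool from outside, world axes, zero at the start; "moment": the same for the moment, N m; "width": finger opening in mm.
Only numpy, scipy, OpenCV 4.12 (cv2) and the standard library are available. Lean on these libraries where they do the work, as an engineer would, in place of code of your own. Each camera call takes 0.05 s, during which the arm holds its last target. There are 200 camera calls.

## Working session

There is one attempt and no reset: what is moved stays moved. The work goes in short steps, Python scripts to look and compute and a tool call to move; the robot and the scene stay as the last step left them, time stands still between calls to the robot, and variables do not carry over. Pictures are saved under pics/ and viewed, about 8 in all and at most 12, crops included, and the job is handed in when it is done.

Besides the shell and the picture viewer there is one more tool, called after ">>>" as name(argument=value, ...), one argument or row to a line, values as JSON. move_arm: Moves the arm, as the interface text tells. Its arguments: {"type":"object","properties":{"rows":{"type":"array","items":{"type":"array"}},"squeeze":{"type":"number"}},"required":["rows"]}

```bash
mkdir -p pics; cat > h.py <<'E'
import numpy as np, cv2
from rig import arm, snapshot, close_job
def ray(s,u,v):
    K=s["mtx"];d=np.array([(u-K[0][2])/K[0][0],(v-K[1][2])/K[1][1]]);p=d.copy()
    for _ in range(20): p=d/(1+s["k1"]*(p@p))
    T=np.linalg.inv(np.array(s["camera_from_world"]));r=T[:3,:3]@np.array([p[0],-p[1],-1]);return T[:3,3],r
def at_z(s,u,v,z):
    o,r=ray(s,u,v);return o+r*(z-o[2])/r[2]
def proj(s,P):
    q=np.array(s["camera_from_world"])@np.append(P,1);p=np.array([q[0],-q[1]])/-q[2];p=p*(1+s["k1"]*(p@p))
    K=s["mtx"];return K[0][0]*p[0]+K[0][2],K[1][1]*p[1]+K[1][2]
E
python3 - <<'E'
from h import *
import pickle
o=arm.get_obs();print(o["time_s"],o["tool_pos"],o["tool_rot"],o["width"],arm.tcp_to_grasp)
S={n:snapshot(n) for n in("scene","side")}
pickle.dump(S,open("s.pkl","wb"))
for n in S:
    cv2.imwrite(f"pics/{n}0.png",cv2.resize(S[n]["image"],(800,600)))
    print(n,np.linalg.inv(S[n]["camera_from_world"])[:3,3],S[n]["k1"])
E
```

```text
0.0 [182.6089423  701.12506211 217.79274576] [ 1.27012131e-01  9.91900868e-01 -7.64693484e-04 -3.83226929e-05] 93.15242622339565 18.8
scene [-740.42503136  641.13647027 1211.02620749] -0.038386605184744176
side [  552.13618928 -1337.41856965   832.81933471] -0.14509819894012663
```

View pics/scene0.png

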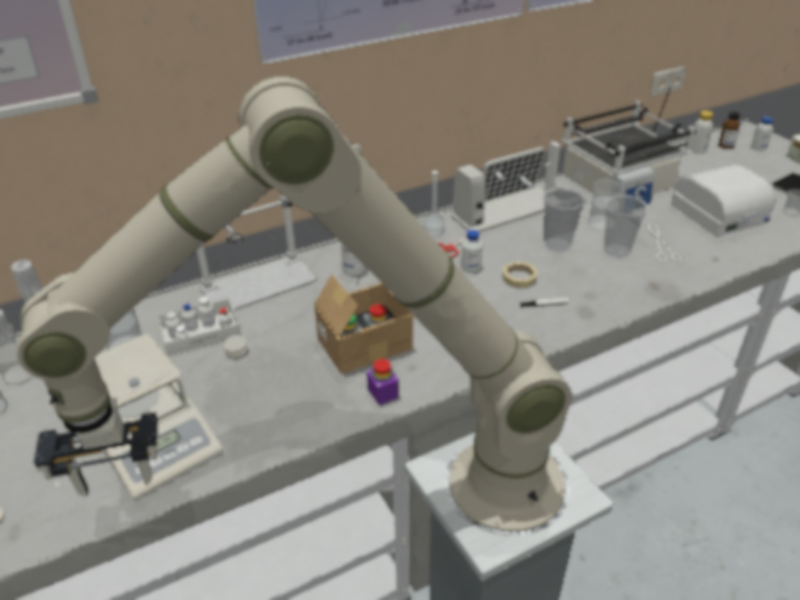

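View pics/side0.png

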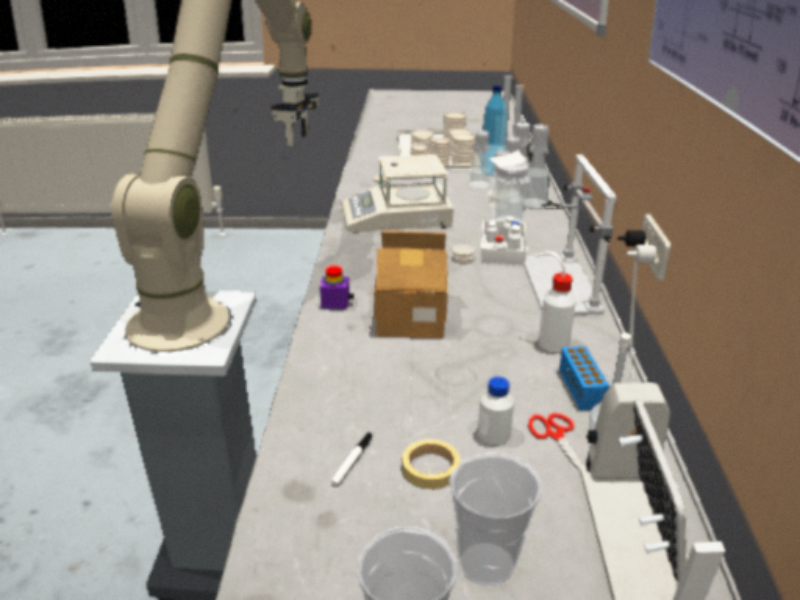

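The scene view shows the carton near (365,325)/800. Inside it, a green top at (352,322) lies under the left flap, with a red top at (377,312) to its right. The purple look-alike with the red top, at (383,380), stands outside the carton. In the side view the carton is at (411,290) with bystanders well clear: petri dish (462,253), pen (352,460), tape (431,463) and reagent (496,412). I'll confirm this in an enlarged crop.

```bash
python3 - <<'E'
import pickle,cv2,numpy as np
S=pickle.load(open("s.pkl","rb"))
a=S["scene"]["image"][170:265,190:280];b=S["side"]["image"][140:225,200:300]
f=lambda i:cv2.resize(i,(400,400),interpolation=cv2.INTER_CUBIC)
cv2.imwrite("pics/crop.png",np.hstack([f(a),f(b)]))
E
```

```text
(no output)
```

View pics/crop.png

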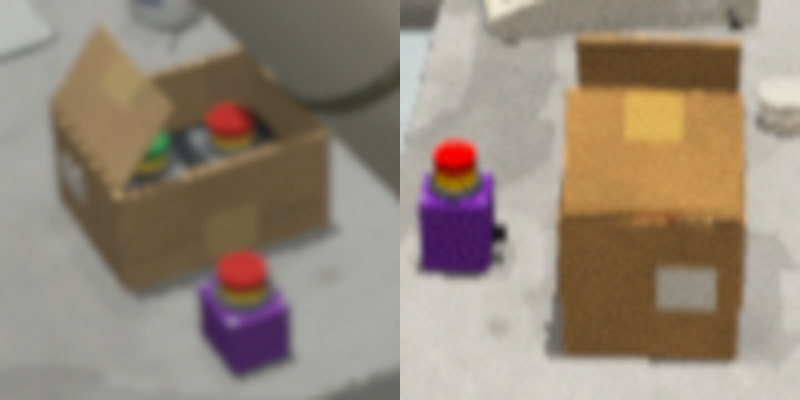

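The only green plunger is the one in the carton under the left flap, at crop (152,147). The red in the carton is at (230,112). The purple block at (243,310) is the look-alike, which I'll avoid. Next I'll turn these pixels into positions.

```bash
python3 - <<'E'
from h import *
import pickle
S=pickle.load(open("s.pkl","rb"));a,b=S["scene"],S["side"]
A=lambda x,y,z:at_z(a,190+x*90/400,170+y*95/400,z).round(0)
B=lambda x,y,z:at_z(b,200+(x-400)/4,140+y*85/400,z).round(0)
print("scene base L,R(-x)",A(135,290,0),A(330,235,0))
print("scene rim nearL,nearR,farL",A(125,190,115),A(325,130,115),A(55,105,115))
print("scene red",A(230,105,98),"green edge",A(152,140,98), "purple top",A(243,268,98),A(240,375,0))
print("side base",B(565,353,0),B(737,357,0)," crease",B(562,215,117),B(742,215,117))
print("side flap edge R at z185",B(565,90,185),B(742,92,185)," L",B(580,40,185),B(740,42,185))
print("purple side",B(455,155,98))
E
```

```text
scene base L,R(-x) [464. 150.   0.] [447. -33.   0.]
scene rim nearL,nearR,farL [468. 150. 115.] [461. -35. 115.] [608. 152. 115.]
scene red [553.   9.  98.] green edge [540.  92.  98.] purple top [349. 103.  98.] [325. 121.   0.]
side base [463. -40.   0.] [611. -40.   0.]  crease [462. -42. 117.] [612. -37. 117.]
side flap edge R at z185 [462.  19. 185.] [611.  21. 185.]  L [470. 107. 185.] [611. 108. 185.]
purple side [358.  83.  98.]
```

>>> move_arm(
  rows=[
    [[0, 0, 0.05], [0, 0, 0], 1],
    [[0, -0.02, 0.1], [0, 0, 0.1], 1],
    [[0.03, -0.07, 0.1], [0, 0, 0.25], 1],
    [[0.06, -0.12, 0.1], [0, 0, 0.25], 1],
    [[0.09, -0.17, 0.1], [0, 0, 0.25], 1],
    [[0.12, -0.22, 0.1], [0, 0, 0.25], 1],
    [[0.15, -0.27, 0.1], [0, 0, 0.25], 1],
    [[0.18, -0.32, 0.1], [0, 0, 0.25], 1],
    [[0.21, -0.37, 0.1], [0, 0, 0.25], 1],
    [[0.24, -0.42, 0.1], [0, 0, 0.25], 1],
    [[0.27, -0.47, 0.1], [0, 0, 0.25], 1],
    [[0.3, -0.52, 0.1], [0, 0, 0.25], 1],
    [[0.33, -0.57, 0.1], [0, 0, 0.25], 1],
    [[0.355, -0.62, 0.1], [0, 0, 0.25], 1],
    [[0.355, -0.638, 0.1], [0, 0, 0.25], 1],
    [[0.355, -0.638, 0.1], [0, 0, 0.25], 1],
    [[0.355, -0.638, 0.1], [0, 0, 0.25], 1],
    [[0.355, -0.638, 0.1], [0, 0, 0.25], 1],
  ],
)

```text
time_s: 2.35
tool_pos: [537.3, 65.4, 318.6]
tool_rot: [0.001, 1.0, 0.0, -0.0]
wrist_force: [0.3, 1.0, 0.3]
width: 0.3
```

```bash
python3 - <<'E'
from h import *
import pickle
o=arm.get_obs();print(o["time_s"],o["tool_pos"],o["tool_rot"],o["width"],o["wrist_force"])
w=snapshot("wrist");w["obs"]=o;pickle.dump(w,open("w.pkl","wb"))
cv2.imwrite("pics/w1.png",cv2.resize(w["image"],(800,600)))
E
```

```text
2.35 [537.31296628  65.42582093 318.61786934] [ 9.95704576e-04  9.99999467e-01  2.65217105e-04 -6.96935732e-05] 0.2834207520861492 [0.32222766 0.99931828 0.25962213]
```

View pics/w1.png

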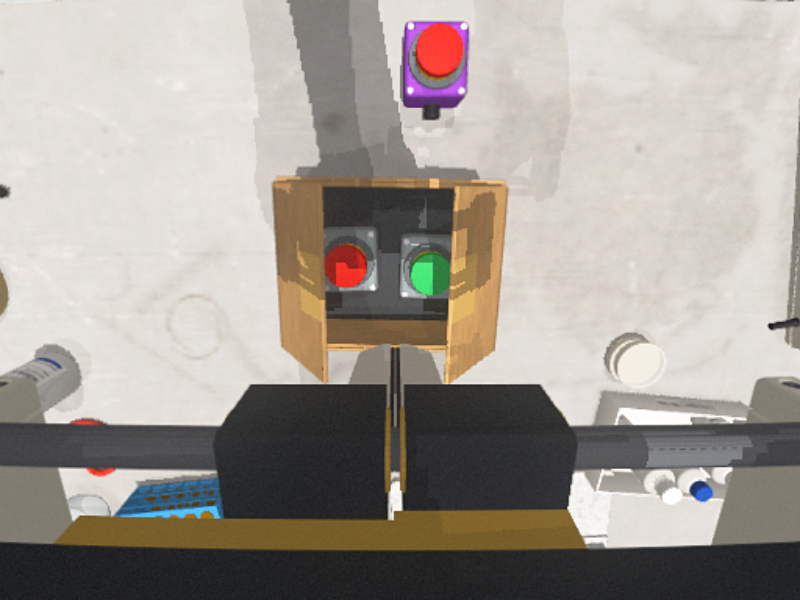

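The wrist view shows red at (345,266), green at (430,274) partly under its flap, and flap free edges at columns ~323-327 and ~445-453.

```bash
cat >> h.py <<'E'
from scipy.spatial.transform import Rotation as R
def wcam(w):
    T=np.eye(4);T[:3,:3]=R.from_quat(w["obs"]["tool_rot"]).as_matrix();T[:3,3]=w["obs"]["tool_pos"]
    w["camera_from_world"]=np.linalg.inv(T@np.array(w["T_tool_cam"]));return w
E
python3 - <<'E'
from h import *
import pickle
w=wcam(pickle.load(open("w.pkl","rb")))
g=lambda x,y,z:at_z(w,x*.64,y*.64,z).round(0)
print(np.linalg.inv(w["camera_from_world"])[:3,3])
print("red",g(345,266,98),"green",g(430,274,98))
print("rim corners",g(273,180,117),g(507,183,117),g(283,348,117),g(495,348,117))
print("flap edges z187 R",g(322,185,187),g(327,383,187),"L",g(453,185,187),g(445,383,187))
E
```

```text
[463.32690492  66.70808455 484.52920141]
red [539.  21.  98.] green [547. 100.  98.]
rim corners [462. -35. 117.] [464. 161. 117.] [613. -37. 117.] [613. 160. 117.]
flap edges z187 R [465.  18. 187.] [613.  14. 187.] L [466. 107. 187.] [613. 105. 187.]
```

>>> move_arm(
  rows=[
    [[0, -0.003, -0.05], [0, 0, 0], 1],
    [[0, -0.003, -0.1], [0, 0, 0], 1],
    [[0, -0.003, -0.14], [0, 0, 0], 1],
    [[0, -0.003, -0.174], [0, 0, 0], 1],
    [[0, -0.003, -0.174], [0, 0, 0], 1],
    [[0, 0.015, -0.174], [0, 0, 0], 1],
    [[0, 0.03, -0.174], [0, 0, 0], 1],
    [[0, 0.045, -0.174], [0, 0, 0], 1],
    [[0, 0.06, -0.174], [0, 0, 0], 1],
    [[0, 0.075, -0.174], [0, 0, 0], 1],
    [[0, 0.09, -0.174], [0, 0, 0], 1],
    [[0, 0.105, -0.174], [0, 0, 0], 1],
    [[0, 0.12, -0.174], [0, 0, 0], 1],
    [[0, 0.12, -0.174], [0, 0, 0], 1],
    [[0, 0.12, -0.174], [0, 0, 0], 1],
  ],
)

```text
time_s: 4.28
tool_pos: [537.7, 183.2, 144.6]
tool_rot: [0.003, 1.0, -0.0, -0.0]
wrist_force: [-0.6, 0.1, -0.5]
width: 0.7
```

>>> move_arm(
  rows=[
    [[0, -0.04, 0], [0, 0, 0], 1],
    [[0, -0.08, 0], [0, 0, 0], 1],
    [[0, -0.12, 0], [0, 0, 0], 1],
    [[0, -0.137, 0], [0, 0, 0], 1],
    [[0, -0.152, 0], [0, 0, 0], 1],
    [[0, -0.167, 0], [0, 0, 0], 1],
    [[0, -0.182, 0], [0, 0, 0], 1],
    [[0, -0.197, 0], [0, 0, 0], 1],
    [[0, -0.212, 0], [0, 0, 0], 1],
    [[0, -0.227, 0], [0, 0, 0], 1],
    [[0, -0.242, 0], [0, 0, 0], 1],
    [[0, -0.247, 0], [0, 0, 0], 1],
    [[0, -0.247, 0], [0, 0, 0], 1],
    [[0, -0.247, 0], [0, 0, 0], 1],
  ],
)

```text
time_s: 6.02
tool_pos: [537.8, -62.9, 144.6]
tool_rot: [0.002, 1.0, 0.0, -0.0]
wrist_force: [0.3, 0.6, 0.3]
width: 0.8
```

>>> move_arm(
  rows=[
    [[0, 0.04, 0.01], [0, 0, 0], 1],
    [[0, 0.08, 0.05], [0, 0, 0], 1],
    [[0, 0.127, 0.1], [0, 0, 0], 1],
    [[0, 0.127, 0.13], [0, 0, 0], 1],
    [[0, 0.127, 0.13], [0, 0, 0], 1],
    [[0, 0.127, 0.13], [0, 0, 0], 1],
  ],
)

```text
time_s: 6.78
tool_pos: [537.2, 63.7, 274.0]
tool_rot: [0.002, 1.0, -0.0, -0.0]
wrist_force: [0.1, 0.8, -0.3]
width: 0.5
```

```bash
python3 - <<'E'
from h import *
import pickle
o=arm.get_obs();print(o["time_s"],o["tool_pos"],o["width"],o["wrist_force"])
w=snapshot("wrist");w["obs"]=o;pickle.dump(w,open("w2.pkl","wb"))
s=snapshot("side")["image"][120:225,190:310]
cv2.imwrite("pics/w2.png",np.hstack([w["image"][60:300,120:400],cv2.resize(s,(274,240))]))
E
```

```text
6.775 [537.20420658  63.66249329 274.02139462] 0.5307057420430425 [ 0.09022197  0.75095631 -0.29399535]
```

View pics/w2.png

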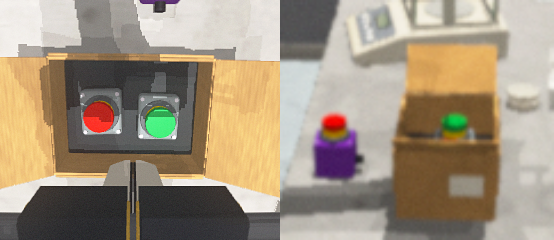

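Both flaps are folded out and both plungers are fully visible, with green at crop (160,122) and red at (98,117). Next I'll check the flap angles and refine the green position.

```bash
python3 - <<'E'
from h import *
import pickle
w=wcam(pickle.load(open("w2.pkl","rb")));s=pickle.load(open("s.pkl","rb"))["side"]
im=w["image"]
hsv=cv2.cvtColor(im,cv2.COLOR_BGR2HSV)
m=cv2.inRange(hsv,(45,90,60),(85,255,255));n,l,st,c=cv2.connectedComponentsWithStats(m)
i=1+np.argmax(st[1:,4]);print(st[i],c[i],"green",at_z(w,*c[i],98))
x,y,ww,hh,_=st[i]
for uv in((x,y+hh/2),(x+ww,y+hh/2),(x+ww/2,y),(x+ww/2,y+hh)):print(at_z(w,*uv,98).round(1))
for t in (1.6,1.8,2.,2.2,2.4,2.6):
    print(t,"side v L",proj(s,[538,161-90*np.cos(t),117+90*np.sin(t)])[1].round(1),"R",proj(s,[538,-38+90*np.cos(t),117+90*np.sin(t)])[1].round(1),"wrist uL",proj(w,[538,161-90*np.cos(t),117+90*np.sin(t)])[0].round(1),"uR",proj(w,[538,-38+90*np.cos(t),117+90*np.sin(t)])[0].round(1))
cv2.imwrite("pics/w3.png",im)
E
```

```text
[265 167  31  31 745] [279.77449664 182.16510067] green [545.80555696 100.10448444  98.        ]
[546.2  81.   98. ]
[546.3 121.2  98. ]
[525.9 100.6  98. ]
[567.2 101.5  98. ]
1.6 side v L 136.8 R 161.3 wrist uL 361.6 uR 136.3
1.8 side v L 135.5 R 164.4 wrist uL 379.8 uR 118.2
2.0 side v L 135.2 R 168.4 wrist uL 394.9 uR 103.4
2.2 side v L 135.8 R 173.2 wrist uL 405.9 uR 92.7
2.4 side v L 137.4 R 178.6 wrist uL 412.4 uR 86.5
2.6 side v L 139.8 R 184.3 wrist uL 414.7 uR 84.6
```

View pics/w3.png

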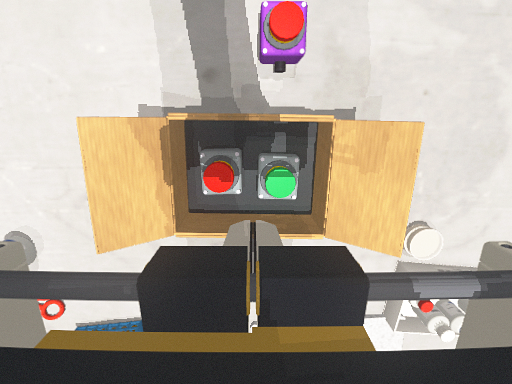

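The flap outer edges are at u≈415 and ≈87, which puts both flaps at about 2.5 rad. Green is at (546,101). I'll move above it, then press slowly.

>>> move_arm(
  rows=[
    [[0.009, 0.037, -0.03], [0, 0, 0], 1],
    [[0.009, 0.037, -0.08], [0, 0, 0], 1],
    [[0.009, 0.037, -0.13], [0, 0, 0], 1],
    [[0.009, 0.037, -0.16], [0, 0, 0], 1],
    [[0.009, 0.037, -0.168], [0, 0, 0], 1],
    [[0.009, 0.037, -0.168], [0, 0, 0], 1],
    [[0.009, 0.037, -0.168], [0, 0, 0], 1],
    [[0.009, 0.037, -0.168], [0, 0, 0], 1],
  ],
)

```text
time_s: 7.88
tool_pos: [547.3, 100.7, 107.8]
tool_rot: [0.002, 1.0, 0.0, 0.001]
wrist_force: [0.7, 0.7, 0.6]
width: 0.2
```

>>> move_arm(
  rows=[
    [[0, 0, -0.002], [0, 0, 0], 1],
    [[0, 0, -0.004], [0, 0, 0], 1],
    [[0, 0, -0.006], [0, 0, 0], 1],
    [[0, 0, -0.008], [0, 0, 0], 1],
    [[0, 0, -0.01], [0, 0, 0], 1],
    [[0, 0, -0.011], [0, 0, 0], 1],
    [[0, 0, -0.011], [0, 0, 0], 1],
    [[0, 0, -0.011], [0, 0, 0], 1],
    [[0, 0, -0.011], [0, 0, 0], 1],
  ],
)

```text
time_s: 9.0
tool_pos: [546.7, 100.6, 95.7]
tool_rot: [0.002, 1.0, 0.0, 0.0]
wrist_force: [-1.8, -0.7, 4.2]
width: 0.6
```

>>> move_arm(
  rows=[
    [[0, 0, -0.0015], [0, 0, 0], 1],
    [[0, 0, -0.003], [0, 0, 0], 1],
    [[0, 0, -0.0045], [0, 0, 0], 1],
    [[0, 0, -0.006], [0, 0, 0], 1],
    [[0, 0, -0.0065], [0, 0, 0], 1],
    [[0, 0, -0.007], [0, 0, 0], 1],
    [[0, 0, -0.0075], [0, 0, 0], 1],
    [[0, 0, -0.0075], [0, 0, 0], 1],
    [[0, 0, -0.0075], [0, 0, 0], 1],
    [[0, 0, -0.0075], [0, 0, 0], 1],
  ],
)

```text
time_s: 10.25
tool_pos: [546.8, 100.6, 88.3]
tool_rot: [0.002, 1.0, 0.0, 0.0]
wrist_force: [-0.7, -0.6, 8.1]
width: 0.2
```

```bash
python3 - <<'E'
from h import *
F=[];Z=[]
for i in range(3):
    o=arm.get_obs();F.append(o["wrist_force"][2]);Z.append(o["tool_pos"][2]);w=snapshot("wrist");s=snapshot("side")
print(o["time_s"],F,Z)
f=lambda i,W:cv2.resize(i,(W,400),interpolation=cv2.INTER_CUBIC)
cv2.imwrite("pics/p.png",np.hstack([f(w["image"],530),f(s["image"][150:200,235:295],270)]))
E
```

```text
10.45 [np.float64(8.09452012392331), np.float64(7.709793707667566), np.float64(6.743339760138572)] [np.float64(88.29405870903972), np.float64(88.28297250540382), np.float64(88.25624705552069)]
```

View pics/p.png

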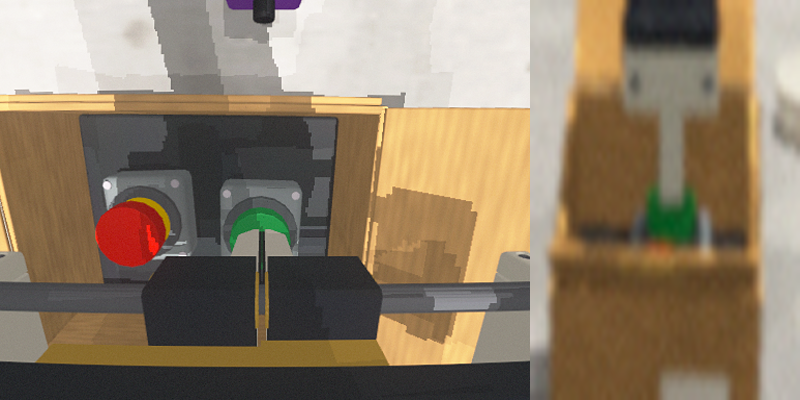

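The green plunger at (258,225) shows no yellow band above its collar, while red at (130,235) still shows yellow, so it is up. The fingers sit on green. Now I'll hold.

>>> move_arm(
  rows=[
    [[0, 0, 0], [0, 0, 0], 1],
    [[0, 0, 0], [0, 0, 0], 1],
    [[0, 0, 0], [0, 0, 0], 1],
    [[0, 0, 0], [0, 0, 0], 1],
    [[0, 0, 0], [0, 0, 0], 1],
    [[0, 0, 0], [0, 0, 0], 1],
    [[0, 0, 0], [0, 0, 0], 1],
    [[0, 0, 0], [0, 0, 0], 1],
    [[0, 0, 0], [0, 0, 0], 1],
    [[0, 0, 0], [0, 0, 0], 1],
    [[0, 0, 0], [0, 0, 0], 1],
    [[0, 0, 0], [0, 0, 0], 1],
    [[0, 0, 0], [0, 0, 0], 1],
    [[0, 0, 0], [0, 0, 0], 1],
    [[0, 0, 0], [0, 0, 0], 1],
    [[0, 0, 0], [0, 0, 0], 1],
    [[0, 0, 0], [0, 0, 0], 1],
    [[0, 0, 0], [0, 0, 0], 1],
    [[0, 0, 0], [0, 0, 0], 1],
    [[0, 0, 0], [0, 0, 0], 1],
  ],
)

```text
time_s: 13.05
tool_pos: [546.8, 100.6, 88.3]
tool_rot: [0.002, 1.0, 0.0, 0.0]
wrist_force: [-2.0, -0.8, 8.0]
width: 0.3
```

```bash
python3 - <<'E'
from h import *
o=arm.get_obs();print(o["time_s"],o["tool_pos"],o["wrist_force"])
if 85<o["tool_pos"][2]<91 and o["wrist_force"][2]>5: print(close_job())
E
```

```text
13.05 [546.76103454 100.60003163  88.2816877 ] [-2.0120848  -0.84250347  7.95654723]
the job is handed in; nothing more can be done
None
```

I pushed both flaps outward to about 2.5 rad, pressed the green plunger about half-way with the shut fingers, and held it for over 2.5 s. I handed the job in at 13 s while still holding it.

- **Green plunger:** at the last check the fingertips were at z = 88.3 mm (about 9.7 mm of travel) with 8.0 N of push, matching the spring's half-way force. The yellow band had sunk out of sight.
- **Red plunger:** the last picture showed its yellow band, so it was still up.
- **Flap angles:** estimated from the wrist picture taken before the press. I did not measure them again afterwards.
- **Bystanders:** the arm did not go near them, but I did not measure them again at the end.

No check failed. The only spread was in the force readings during the hold, which ran from 6.7 to 8.1 N with the fingers steady.

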